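# Tare the dial scale with the bottle on it

### The arm

A 6-joint arm with a two-finger parallel gripper is mounted at the origin on a cart in front of the work surface, level with it; the furniture and walls round the work are solid. World frame = base frame: x ahead of the robot, y to its left, z up, the work surface at z = 0. Lengths are in m, angles in rad, forces in N, time in s.
With the tool pointing down it reaches from about 0.35 to 0.975 m from the base axis. Payload 4.9 kg.
Tool frame: the origin (TCP) lies on the centre line of the jaws, within the pads' length; the fingertips stand 14 mm ahead of it and the grasp point (between the pads) lies 5 mm behind it (manip.nose_length is the distance from the TCP to the fingertips, in m); z points along the fingers, y is the line along which they close (so a half turn about z gives the same grasp; the last joint's range is limited). The gripper opens to 85 mm and grips with 20 to 120 N. Pads are 22 mm wide; open, the fingers measure 114 mm over their backs; the gripper's body (76 mm by 85 mm) begins 54 mm behind the grasp point. The pads swing forward as they close: fully open they stand 13 mm farther back than shut.
Start: joints at [-1.372, 0.053, 1.613, -0, 1.476, -0.119], TCP at [0.195, -0.594, 0.245] pointing down, gripper open.
Joint ranges: [-3.01, 3.01], [-1.01, 2.22], [0.06, 2.58], [-1.02, 4.17], [0.09, 2.62], [-3.14, 3.14]. Speed limits (rad/s): [2.57, 2.57, 3.14, 3.14, 3.14, 3.14].

### API

Orientations are given as a unit quaternion [w, x, y, z].
In Python, from plant import manip, imaging gives the robot as it stands.
- The arm moves only by the tool play_rows, never from a script. Its argument "commands" is a list of rows, each a list of 6 numbers: the shift along the tool's x, y, z in mm, then the turn, a rotation vector about the tool's x, y, z in degrees. A call has 1 to 5 rows; each row shifts and turns the commanded pose from where the row before left it, along the tool's axes as they then stand; what a row does not reach is not made up. A row lasts 1/12 s, in which the tool goes at most 41.7 mm and 7.16 degrees, less where a joint would pass 70% of its speed; a pose out of reach is approached as far as the arm can. A call is refused whole if a number of a shift passes 41.7 or a number of a turn 7.16, either way. A call with a gripper value outside its range is refused whole. "hand" is the finger opening in mm, from 0 to 85.4, set as the call begins (left out, the last holds). The fingers move at their own pace and stop on an object; the grip force is fixed at half the most. Time passes only in rows, so rows that do not move let the fingers close. It gives the time, the measured TCP pose, the force, the opening and the grip force at its end, in the units of the state.
- manip.state(): the state, without advancing time (a new reading comes with each control period).
- imaging.grab_frame(name): name is "scene" or "top"; returns a dict with "image" (400x640x3 uint8, red, green, blue), "fx", "fy", "cx", "cy" (pixels), "R" (3x3) and "t" (3): a world point X has camera coordinates R X + t. Camera axes: x right, y down, z forward; pixel columns grow to the right and rows downward; lengths in m; the calibration is good to about 2 mm. A picture is of the moment at which its call begins. There is no depth.
- manip.job_done(): hands the job in; it is judged then, once.
The state is a dict: "time": time; "joint_pos": joint angles; "joint_vel": joint speeds; "joint_efforts": joint torques, N m; "tool_pos": TCP position; "tool_rot": TCP orientation; "contact_force": force on the tool from outside, world axes, zero at the start; "ft_torque": the same for the moment, N m; "gripper_width": opening from 0.0 (shut) to 1.0 (fully open); "grasp_force": force on a finger pad.
Only numpy, scipy, OpenCV 4.12 (cv2) and the standard library are available. Lean on these libraries where they do the work, as an engineer would, in place of code of your own. Each camera call takes 0.05 s, during which the arm holds its last target. There are 200 camera calls.

### The job

Tare the dial scale for the blue-capped media bottle that stands near the front of the bench (not the one at the back by the carton): stand the bottle upright in the ring on the scale's pan and let go of it, then, with the needle at rest under its weight, turn the bezel of the dial (push it round by its finger posts, either way) until its zero mark points at the tip of the needle. Leave everything else on the bench where it stands.

Things in the scene. Friction and masses are not known exactly. Their poses are not given: they have to be found in the camera images.
- scale: Bench dial scale, fixed, grey housing 150 x 300 mm and 40 mm high. Origin on the bench under the housing; own x points to its back, own y along its length towards the pan, z up. The dial lies face-up at the -y end (axis at own x 0, y -75 mm), the pan is at the +y end (own x 0, y +90 mm).
- dial_centre (a point): Point on the vertical axis of the dial, at the height of the top of the bezel ring (60 mm above the bench). The axes are those of the scale. The bezel is a steel ring of 72 mm outer and 52 mm inner radius round a white graduated face.
- pan_seat (a point): Centre of the pan's floor, 63 mm above the bench when empty. A ring of inner radius 36 mm and outer radius 40 mm stands round it, its rim 17 mm above the floor. The pan is sprung: it sinks 4 mm per newton of load (13.5 mm at most) and turns the needle as it sinks.
- needle_tip (a point): Tip of the black needle, 47 mm from the dial axis, below the top of the bezel ring. With an empty pan it points to the scale's own -x; it turns clockwise seen from above, 0.7 rad per newton of load.
- zero_mark (a point): Inner tip of the bezel's only zero mark, a black wedge on the ring that points inward; 47 mm from the dial axis. It turns with the bezel, as do four upright finger posts, 12 mm in diameter, which stand on the ring 62 mm from the axis, up to 84 mm above the bench, at 45, 135, 225 and 315 degrees from the zero mark.
- bezel (a joint): Angle of the bezel about the vertical dial axis, rad, growing clockwise seen from above; 0 when the zero mark lies at the scale's own -x side. It can be turned more than a full turn either way, needs about 2 N at a post, and stays where it is left.
- needle (a joint): Angle of the needle, rad, growing clockwise seen from above; 0 with the pan empty, pointing to the scale's own -x.
- bottle: Media bottle, loose and upright, the one nearer the robot (another stands out of reach at the back): clear body 63 mm in diameter, 141 mm high, with a wide blue screw cap (48 mm in diameter, from 114 to 141 mm above its base, fixed to it); 0.13 to 0.31 kg. Origin at the centre of its base, z up along its axis. Best grasped across the cap from above.
- jar: Bystander: dark squarish jar with a screw cap, 78 x 85 x 149 mm, origin at the centre of its base.
- flask: Bystander: conical glass flask, 71 mm in diameter at the base, 112 mm high, origin at the centre of its base.
- wash_bottle: Bystander: white wash bottle with a bent spout, 66 x 96 mm, 198 mm high, near the dial end of the scale; origin at the centre of its base.
- beaker: Bystander: small glass beaker, 51 x 56 mm, 71 mm high, in front of the scale; origin at the centre of its base.
Not all that is in view belongs to the job. What is shaped like the bottle but purple, red or yellow is not meant.

How it is judged:
By the outcome, as a careful person would: the job done as asked, in the order asked, and still so for the second after the job is handed in, with the robot touching nothing.
It also fails if it takes over 67 s, if anything falls off the work surface, if the arm or the gripper's body presses on something with over 40 N, if the wrist force passes 120 N, or if a joint passes its speed limit or range.

## Working session

There is one attempt and no reset: what is moved stays moved. The work goes in short steps, Python scripts to look and compute and a tool call to move; the robot and the scene stay as the last step left them, time stands still between calls to the robot, and variables do not carry over. Pictures are saved under pics/ and viewed, at most 10 in all, crops included, and the job is handed in when it is done.

Besides the shell and the picture viewer there is one more tool, called after "Emit:" as a command line: name --pt "numbers of a row" for each row, then --argument value for the rest. play_rows: Moves the arm, as the interface text tells. Its arguments: {"type":"object","properties":{"commands":{"type":"array","items":{"type":"array","items":{"type":"number"}}},"hand":{"type":"number"}},"required":["commands"]}

```bash
mkdir -p pics; ls; cat > h.py <<'E'
import numpy as np, cv2
from plant import manip, imaging
def grab(n,f=None):
    d=imaging.grab_frame(n)
    if f: cv2.imwrite('pics/'+f,cv2.cvtColor(d['image'],cv2.COLOR_RGB2BGR))
    return d
def px2w(d,u,v,z):
    R=np.array(d['R']);t=np.array(d['t']);c=-R.T@t
    r=R.T@np.array([(u-d['cx'])/d['fx'],(v-d['cy'])/d['fy'],1])
    return c+r*(z-c[2])/r[2]
def w2px(d,X):
    p=np.array(d['R'])@np.array(X)+np.array(d['t'])
    return np.array([d['fx']*p[0]/p[2]+d['cx'],d['fy']*p[1]/p[2]+d['cy']])
E
python3 - <<'E'
from h import *
import pickle
a=grab('scene','s1.png');b=grab('top','t1.png');pickle.dump((a,b),open('f1.pkl','wb'))
for d in(a,b): print(-np.array(d['R']).T@d['t'],np.round(d['R'],2).tolist(),d['fx'])
print(manip.state(),manip.nose_length)
E
```

```text
pics
[ 0.27208954 -0.50030186  1.06740447] [[0.84, -0.54, 0.01], [-0.47, -0.75, -0.46], [0.26, 0.38, -0.89]] 429.32014438815094
[0.27554221 0.03481457 1.23879292] [[-0.35, -0.94, -0.0], [-0.9, 0.34, -0.27], [0.25, -0.09, -0.96]] 444.94908199824687
{'time': 0.1, 'joint_pos': array([-1.37198366e+00,  5.33072409e-02,  1.61415029e+00,  8.80801146e-06,
        1.47602190e+00, -1.19008912e-01]), 'joint_vel': array([ 0.00103736, -0.00013561, -0.00332134,  0.0007334 ,  0.00268346,
        0.00075718]), 'joint_efforts': array([-1.64463445e-04, -3.94904101e+01, -3.71364176e+01, -1.19875322e-04,
        3.90129135e-03, -1.95652476e-06]), 'tool_pos': array([ 0.19520109, -0.59316641,  0.2441796 ]), 'tool_rot': array([-9.42816774e-04,  9.87399856e-01,  1.58242327e-01, -3.32527983e-05]), 'contact_force': array([ 0.19904406, -0.22511789, -0.31178315]), 'ft_torque': array([ 0.03748747, -0.02985505,  0.01972736]), 'grasp_force': 0.0, 'gripper_width': 1.002034039975411} 0.014
```

View pics/s1.png

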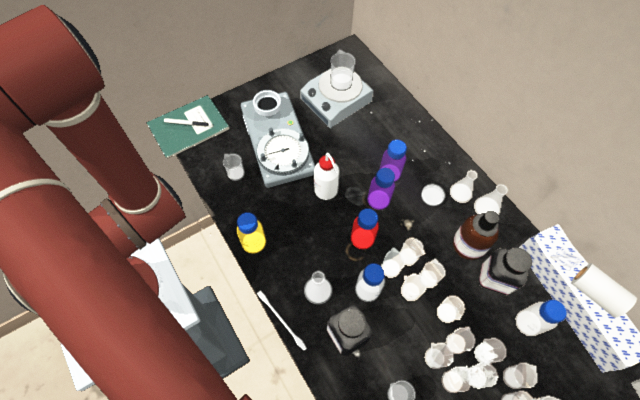

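View pics/t1.png

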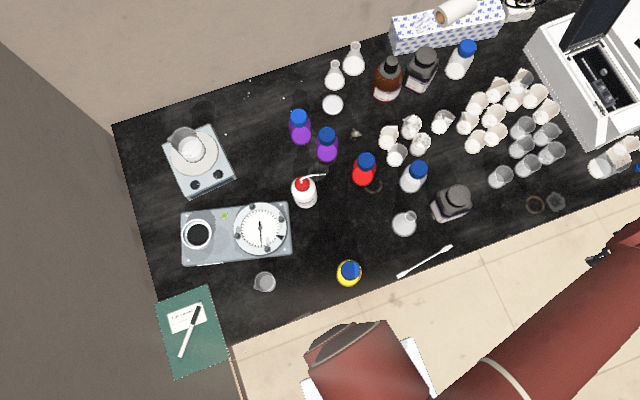

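The top view shows caps that look alike:
- Clear body with a blue cap at (414,177), near the front.
- Clear body at (461,58), at the back by the carton.
- Purple at (300,125) and (327,143), red at (365,165), yellow at (349,271).

The clear one at (414,177) fits (scene view (371,280)). The scale is at (237,233), with the dial at about (261,229) and the pan at about (197,234). I'll confirm in an enlarged crop.

```bash
python3 - <<'E'
from h import *
import pickle
a,b=pickle.load(open('f1.pkl','rb'))
c=lambda d,x,y,w,h,s:cv2.cvtColor(cv2.resize(d['image'][y:y+h,x:x+w],(w*s,h*s),interpolation=cv2.INTER_CUBIC),cv2.COLOR_RGB2BGR)
A=c(b,170,180,133,100,6)  #798x600
cv2.imwrite('pics/c1.png',A)
B=np.hstack([c(b,380,140,66,100,6),c(a,335,245,66,100,6)])
cv2.imwrite('pics/c2.png',B)
E
```

```text
(no output)
```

View pics/c1.png

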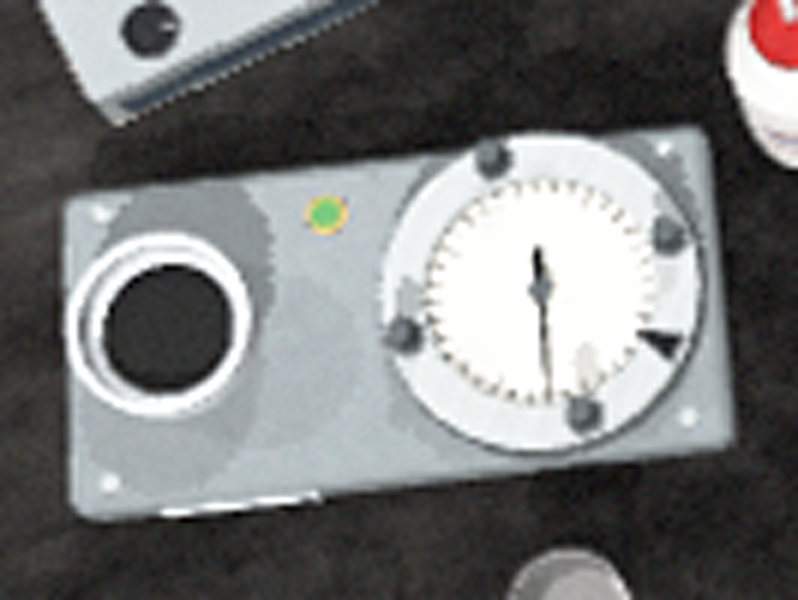

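View pics/c2.png

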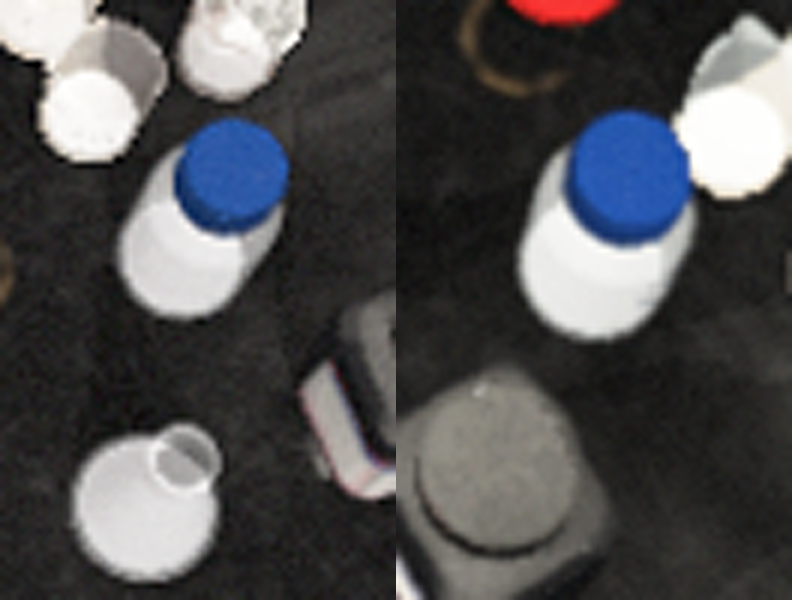

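The crop confirms the clear bottle with the blue cap: top-view cap centre about (419,168), scene-view about (374,273). The dial, zero-mark wedge, needle and ring are all clear.

```bash
python3 - <<'E'
from h import *
import pickle
a,b=pickle.load(open('f1.pkl','rb'))
P=lambda x,y,z:px2w(b,170+(x+.5)/6-.5,180+(y+.5)/6-.5,z)
pan=P(158,324,.080);dial=P(544,293,.060)
print('pan',pan,'dial',dial,np.linalg.norm((pan-dial)[:2]))
print('cap top',px2w(b,380+235/6,140+170/6,.141),'scene',px2w(a,335+236/6,245+168/6,.141))
zm=P(640,333,.058);nt=P(549,400,.052);print('zero',np.linalg.norm(zm-dial),'needle',np.linalg.norm(nt-dial))
posts=[P(*q,.084) for q in((493,158),(668,234),(585,411),(405,336))]
for p in posts: print('post',p,np.linalg.norm((p-dial)[:2]),np.degrees(np.arctan2(*(p-dial)[1::-1])))
y=(pan-dial)[:2];y/=np.linalg.norm(y);x=np.array([y[1],-y[0]]);print('sx',x,'sy',y,'yaw',np.degrees(np.arctan2(x[1],x[0])))
for n,p in(('z',zm),('n',nt)):
  v=(p-dial)[:2]; print(n,np.degrees(np.arctan2(v@-x,0)) if 0 else np.degrees(np.arctan2(v[1],v[0])), 'cw from -x',np.degrees(np.arctan2(v@y,v@-x)))
# bystanders
for n,u,v,z in(('wash',304,192,.1),('wash tip',325,175,.19),('red',365,160,.14),('beaker',264,282,.07),('yellow',349,268,.14),('flask',405,222,0.05),('jar',456,195,.149),('purple',327,135,.14),('cup',397,155,0.06),('cup2',420,143,.06)): print(n,px2w(b,u,v,z).round(3))
E
```

```text
pan [0.59246376 0.28169992 0.08      ] dial [0.55011359 0.1201101  0.06      ] 0.16704731616015533
cap top [ 0.53524196 -0.32229349  0.141     ] scene [ 0.54076457 -0.32234965  0.141     ]
zero 0.04690092119534081 needle 0.04771582207905578
post [0.61047904 0.12024145 0.084     ] 0.06036559988580236 0.12466534486000902
post [0.55021    0.05873617 0.084     ] 0.06137400945390809 -89.90998716035745
post [0.48889372 0.11823455 0.084     ] 0.06124859089033043 -178.24521611210494
post [0.54795923 0.18128621 0.084     ] 0.06121402715306159 92.01687694807208
sx [ 0.96732961 -0.25352205] sy [0.25352205 0.96732961] yaw -14.686027059934473
z -133.04442845894852 cw from -x -61.64159860098595
n 162.8300958696436 cw from -x 2.483877070421944
wash [ 0.593 -0.023  0.1  ]
wash tip [ 0.59  -0.082  0.19 ]
red [ 0.607 -0.2    0.14 ]
beaker [0.411 0.155 0.07 ]
yellow [ 0.361 -0.058  0.14 ]
flask [ 0.43  -0.253  0.05 ]
jar [ 0.435 -0.378  0.149]
purple [ 0.708 -0.132  0.14 ]
cup [ 0.613 -0.306  0.06 ]
cup2 [ 0.623 -0.382  0.06 ]
```

Emit:
play_rows --pt "34 -12.5 0 0 0 0" --pt "34 -12.5 0 0 0 0" --pt "34 -12.5 0 0 0 0" --pt "34 -12.5 0 0 0 0" --pt "34 -12.5 0 0 0 0" --hand 85

```text
time: 0.52
tool_pos: [0.3381, -0.4798, 0.2447]
tool_rot: [-0.0, 0.987, 0.158, -0.0]
contact_force: [0.3, -0.6, 0.2]
gripper_width: 0.996
grasp_force: 0.0
```

Emit:
play_rows --pt "34 -12.5 0 0 0 0" --pt "34 -12.5 0 0 0 0" --pt "34 -12.5 0 0 0 0" --pt "34 -12.5 0 0 0 0" --pt "34 -12.5 0 0 0 0"

```text
time: 0.93
tool_pos: [0.4802, -0.3671, 0.2448]
tool_rot: [-0.0, 0.987, 0.158, -0.0]
contact_force: [-0.1, -0.8, -0.3]
gripper_width: 1.002
grasp_force: 0.0
```

Emit:
play_rows --pt "34 -12.5 0 0 0 0" --pt "34 -12.5 0 0 0 0" --pt "0 0 0 0 0 0" --pt "0 0 0 0 0 0"

```text
time: 1.27
tool_pos: [0.5368, -0.3222, 0.2445]
tool_rot: [-0.0, 0.987, 0.16, -0.001]
contact_force: [-0.5, -1.1, 0.3]
gripper_width: 0.996
grasp_force: 0.0
```

Emit:
play_rows --pt "1 0 30 0 0 0" --pt "0 0 30 0 0 0" --pt "0 0 30 0 0 0" --pt "0 0 20 0 0 0" --pt "0 0 7 0 0 0"

```text
time: 1.68
tool_pos: [0.5336, -0.3227, 0.1232]
tool_rot: [-0.003, 0.988, 0.157, -0.003]
contact_force: [-1.0, 0.1, -0.2]
gripper_width: 0.994
grasp_force: 0.0
```

Emit:
play_rows --pt "0 0 0 0 0 0" --pt "0 0 0 0 0 0" --pt "0 0 0 0 0 0" --pt "0 0 0 0 0 0" --pt "0 0 0 0 0 0" --hand 30

```text
time: 2.1
tool_pos: [0.5383, -0.3245, 0.1314]
tool_rot: [0.002, 0.987, 0.158, 0.002]
contact_force: [0.5, 0.6, 5.2]
gripper_width: 0.524
grasp_force: 61.9
```

Emit:
play_rows --pt "0 0 0 0 0 0" --pt "0 0 0 0 0 0" --pt "0 0 0 0 0 0" --pt "0 0 0 0 0 0" --pt "0 0 0 0 0 0"

```text
time: 2.52
tool_pos: [0.5384, -0.3244, 0.1313]
tool_rot: [0.002, 0.987, 0.158, 0.002]
contact_force: [-0.5, 0.5, 6.5]
gripper_width: 0.527
grasp_force: 62.1
```

Emit:
play_rows --pt "0 0 -10 0 0 0" --pt "0 0 -20 0 0 0" --pt "0 0 -30 0 0 0" --pt "0 0 0 0 0 0" --pt "0 0 0 0 0 0"

```text
time: 2.93
tool_pos: [0.5381, -0.3242, 0.1913]
tool_rot: [0.002, 0.987, 0.158, 0.002]
contact_force: [-0.7, 0.2, -1.1]
gripper_width: 0.523
grasp_force: 61.7
```

```bash
python3 - <<'E'
from h import *
s=manip.state();print(s['tool_pos'],s['contact_force'],s['gripper_width'],s['grasp_force'])
a=grab('scene');b=grab('top')
t=s['tool_pos']
ca=a['image'];cb=b['image']
u=w2px(a,t).astype(int);v=w2px(b,t).astype(int);print(u,v)
f=lambda i,p:cv2.resize(i[max(p[1]-50,0):p[1]+50,p[0]-65:p[0]+65],(390,300),interpolation=cv2.INTER_CUBIC)
cv2.imwrite('pics/g.png',cv2.cvtColor(np.hstack([f(ca,u),f(cb,v)]),cv2.COLOR_RGB2BGR))
E
```

```text
[ 0.53806314 -0.32422377  0.19130528] [-0.68896136  0.24544524 -1.05595402] 0.5227677333768368 61.6570284953923
[376 267] [423 160]
```

View pics/g.png

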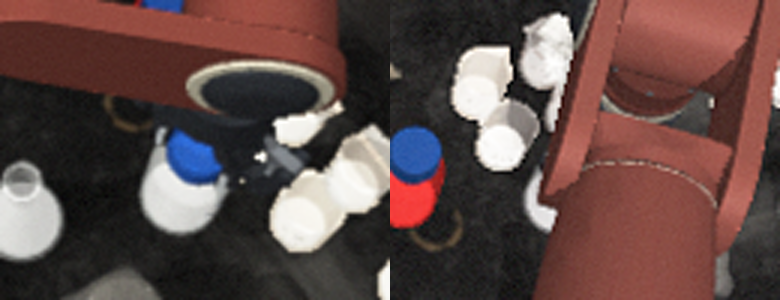

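The bottle is held upright: the cap shows between the pads at about (190,160) of the left crop, clear of the bench. Next I lift it over the wash bottle and carry it across.

Emit:
play_rows --pt "0 0 -36 0 0 0" --pt "0 0 -36 0 0 0" --pt "0 0 -36 0 0 0" --pt "0 0 -36 0 0 0" --pt "0 0 -36 0 0 0"

```text
time: 3.45
tool_pos: [0.5363, -0.3229, 0.3674]
tool_rot: [-0.001, 0.987, 0.158, -0.001]
contact_force: [0.5, -1.0, -1.6]
gripper_width: 0.528
grasp_force: 62.1
```

Emit:
play_rows --pt "10 -23 0 0 0 0" --pt "15 -35 0 0 0 0" --pt "15 -35 0 0 0 0" --pt "15 -35 0 0 0 0" --pt "15 -35 0 0 0 0"

```text
time: 3.87
tool_pos: [0.5518, -0.145, 0.3658]
tool_rot: [-0.001, 0.987, 0.158, -0.002]
contact_force: [0.6, 0.2, -0.9]
gripper_width: 0.526
grasp_force: 62.2
```

Emit:
play_rows --pt "15 -35 0 0 0 0" --pt "15 -35 0 0 0 0" --pt "15 -35 0 0 0 0" --pt "15 -35 0 0 0 0" --pt "15 -35 0 0 0 0"

```text
time: 4.28
tool_pos: [0.5683, 0.0449, 0.366]
tool_rot: [-0.0, 0.987, 0.158, -0.002]
contact_force: [0.9, -0.0, -1.3]
gripper_width: 0.528
grasp_force: 62.2
```

Emit:
play_rows --pt "15 -35 0 0 0 0" --pt "15 -35 0 0 0 0" --pt "15 -35 0 0 0 0" --pt "15 -35 0 0 0 0" --pt "15 -35 0 0 0 0"

```text
time: 4.7
tool_pos: [0.5849, 0.2345, 0.3657]
tool_rot: [0.0, 0.987, 0.158, -0.002]
contact_force: [0.9, -1.3, -1.5]
gripper_width: 0.523
grasp_force: 62.2
```

Emit:
play_rows --pt "15 -35 0 0 0 0" --pt "5 -11 0 0 0 0" --pt "0 0 0 0 0 0" --pt "0 0 0 0 0 0" --pt "0 0 0 0 0 0"

```text
time: 5.12
tool_pos: [0.5901, 0.2815, 0.367]
tool_rot: [0.0, 0.987, 0.158, -0.001]
contact_force: [0.4, -0.8, -1.8]
gripper_width: 0.522
grasp_force: 62.3
```

Emit:
play_rows --pt "0 0 36 0 0 0" --pt "0 0 36 0 0 0" --pt "0 0 36 0 0 0" --pt "0 0 30 0 0 0" --pt "0 0 0 0 0 0"

```text
time: 5.53
tool_pos: [0.5864, 0.2793, 0.221]
tool_rot: [0.001, 0.988, 0.157, -0.007]
contact_force: [-0.9, -1.1, -4.3]
gripper_width: 0.528
grasp_force: 62.2
```

```bash
python3 - <<'E'
from h import *
s=manip.state();t=s['tool_pos'];print(t,s['contact_force'])
pan=np.array([.5925,.2817,.08]);base=t-[0,0,.1313]
im=[]
for n in('scene','top'):
    d=grab(n);I=cv2.resize(d['image'],None,fx=4,fy=4,interpolation=cv2.INTER_CUBIC)
    th=np.linspace(0,2*np.pi,60)
    for c,r,col in((pan,.040,(255,0,0)),(base,.0315,(0,255,0)),(base+[0,0,.141],.024,(255,255,0))):
        for k in th:
            p=w2px(d,c+np.array([np.cos(k),np.sin(k),0])*r)*4+1.5;cv2.circle(I,tuple(int(q) for q in p.round()),0,col,-1)
    u=(w2px(d,pan)*4).astype(int);x0=max(u[0]-199,0);y0=max(u[1]-300,0)
    im.append(I[y0:y0+500,x0:x0+398])
cv2.imwrite('pics/p.png',cv2.cvtColor(np.hstack(im),cv2.COLOR_RGB2BGR))
E
```

```text
[0.5863851  0.27930526 0.22104403] [-0.86041893 -1.09470128 -4.2513741 ]
```

View pics/p.png

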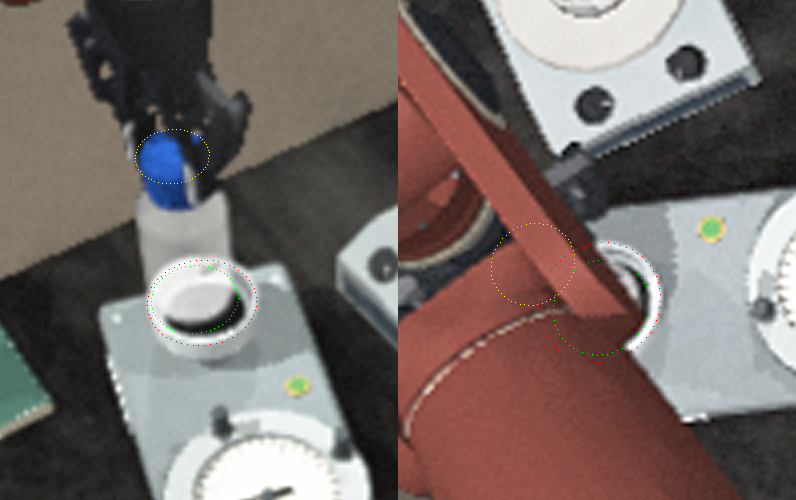

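The scene view shows the ring on the drawn circle at (203,300) and the bottle base over it at about (197,297), within about 3 mm. I'll nudge 2 mm in x and lower slowly.

Emit:
play_rows --pt "2 0 0 0 0 0" --pt "0 0 6 0 0 0" --pt "0 0 6 0 0 0" --pt "0 0 6 0 0 0" --pt "0 0 0 0 0 0"

```text
time: 6.05
tool_pos: [0.5916, 0.2831, 0.2111]
tool_rot: [0.0, 0.987, 0.158, -0.001]
contact_force: [-0.8, 0.4, -3.0]
gripper_width: 0.53
grasp_force: 62.2
```

Emit:
play_rows --pt "0 0 6 0 0 0" --pt "0 0 5 0 0 0" --pt "0 0 5 0 0 0" --pt "0 0 0 0 0 0" --pt "0 0 0 0 0 0"

```text
time: 6.47
tool_pos: [0.5918, 0.2831, 0.1955]
tool_rot: [0.0, 0.987, 0.158, -0.001]
contact_force: [0.4, -0.5, -0.9]
gripper_width: 0.522
grasp_force: 62.2
```

Emit:
play_rows --pt "0 0 2 0 0 0" --pt "0 0 2 0 0 0" --pt "0 0 0 0 0 0" --pt "0 0 0 0 0 0" --pt "0 0 0 0 0 0"

```text
time: 6.88
tool_pos: [0.5923, 0.2833, 0.1926]
tool_rot: [-0.0, 0.987, 0.158, 0.0]
contact_force: [-0.5, -0.4, -1.0]
gripper_width: 0.525
grasp_force: 62.3
```

Emit:
play_rows --pt "0 0 2 0 0 0" --pt "0 0 2 0 0 0" --pt "0 0 1 0 0 0" --pt "0 0 0 0 0 0" --pt "0 0 0 0 0 0"

```text
time: 7.3
tool_pos: [0.5922, 0.2833, 0.1874]
tool_rot: [-0.0, 0.987, 0.158, 0.0]
contact_force: [-0.1, 0.1, 0.2]
gripper_width: 0.528
grasp_force: 62.5
```

Emit:
play_rows --pt "0 0 0 0 0 0" --pt "0 0 0 0 0 0" --pt "0 0 0 0 0 0" --pt "0 0 0 0 0 0" --pt "0 0 0 0 0 0" --hand 85

```text
time: 7.72
tool_pos: [0.5922, 0.2832, 0.1873]
tool_rot: [0.0, 0.987, 0.158, -0.0]
contact_force: [-0.1, 1.0, -0.1]
gripper_width: 0.997
grasp_force: 0.0
```

Emit:
play_rows --pt "0 0 -10 0 0 0" --pt "0 0 -20 0 0 0" --pt "0 0 -30 0 0 0" --pt "0 0 -35 0 0 0" --pt "0 0 -25 0 0 0"

```text
time: 8.13
tool_pos: [0.5926, 0.2834, 0.3114]
tool_rot: [-0.0, 0.987, 0.158, 0.002]
contact_force: [-0.6, -0.1, 0.5]
gripper_width: 0.994
grasp_force: 0.0
```

Emit:
play_rows --pt "-20 0 0 0 0 0" --pt "-35 5 0 0 0 0" --pt "-35 5 0 0 0 0" --pt "-35 5 0 0 0 0" --pt "-35 5 0 0 0 0"

```text
time: 8.55
tool_pos: [0.445, 0.2136, 0.308]
tool_rot: [-0.0, 0.987, 0.158, 0.0]
contact_force: [-0.7, -0.0, 0.8]
gripper_width: 0.993
grasp_force: 0.0
```

```bash
python3 - <<'E'
from h import *
s=manip.state();print(s['tool_pos'],s['joint_pos'])
import pickle
a=grab('scene');b=grab('top');pickle.dump((a,b),open('f2.pkl','wb'))
c=lambda d,x,y,w,h,k:cv2.resize(d['image'][y:y+h,x:x+w],(w*k,h*k),interpolation=cv2.INTER_CUBIC)
cv2.imwrite('pics/r.png',cv2.cvtColor(np.hstack([c(b,170,180,133,100,4),c(a,240,80,66,100,4)]),cv2.COLOR_RGB2BGR))
E
```

```text
[0.44503816 0.21363217 0.30803384] [ 2.96697993e-01 -2.98219881e-01  1.83033948e+00 -5.73177527e-05
  1.60875112e+00  1.54953609e+00]
```

View pics/r.png

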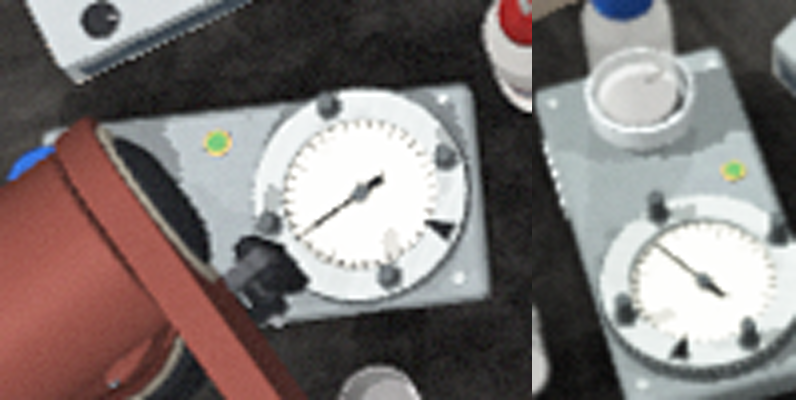

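The bottle stands upright in the ring (right crop (637,85)). Needle tip is at (301,238) in the left crop and (655,240) in the right. Zero tip is at (425,221) and (684,338).

```bash
python3 - <<'E'
from h import *
import pickle
a,b=pickle.load(open('f2.pkl','rb'))
T=lambda x,y,z:px2w(b,170+(x+.5)/4-.5,180+(y+.5)/4-.5,z)
S=lambda x,y,z:px2w(a,240+(x-532+.5)/4-.5,80+(y+.5)/4-.5,z)
g=lambda v:np.degrees(np.arctan2(v[1],v[0]))
D=np.array([.5501,.1201,.06])
for f,n,tl,z in((T,(301,238),(383,180),(425,221)),(S,(655,240),(722,294),(684,338))):
  N=f(*n,.054);Z=f(*z,.059);L=f(*tl,.054)
  print('needle',g(N-D),np.linalg.norm((N-D)[:2]),'line',g(N-L),'zero',g(Z-D),np.linalg.norm((Z-D)[:2]))
print('Sdial', S(707,283,.054))
E
```

```text
needle 103.55434716099936 0.04972600328347227 line 105.6948669086872 zero -133.02311877824798 0.04585319238561402
needle 96.64535233454897 0.053590236728300024 line 105.0048766702678 zero -133.59336672503053 0.04447862728567955
Sdial [0.55701191 0.12189124 0.054     ]
```

Needle ≈105° world, zero ≈227°, so the bezel must turn about 122° clockwise. I'll do it in two captive-post sweeps on the near side. First I rotate the tool, narrow the jaws, and work out the moves.

Emit:
play_rows --pt "0 0 0 0 0 6.7" --pt "0 0 0 0 0 6.7" --pt "0 0 0 0 0 6.7" --pt "0 0 0 0 0 6.7" --pt "0 0 0 0 0 6.7" --hand 22

```text
time: 9.07
tool_pos: [0.4471, 0.2145, 0.3084]
tool_rot: [-0.0, 0.991, -0.136, 0.001]
contact_force: [0.2, -0.2, 0.2]
gripper_width: 0.294
grasp_force: 0.0
```

Emit:
play_rows --pt "0 0 0 0 0 6.7" --pt "0 0 0 0 0 6.7" --pt "0 0 0 0 0 0" --pt "0 0 0 0 0 0"

```text
time: 9.4
tool_pos: [0.4469, 0.2144, 0.308]
tool_rot: [-0.0, 0.969, -0.246, 0.0]
contact_force: [0.2, -0.1, -0.1]
gripper_width: 0.26
grasp_force: 0.0
```

```bash
cat >> h.py <<'E'
from scipy.spatial.transform import Rotation as Ro
D=np.array([.5501,.1201])
def tool(): 
    s=manip.state();q=s['tool_rot'];return s,Ro.from_quat([q[1],q[2],q[3],q[0]])
def arc(th0,th1,n,R,r=.062):
    th=np.radians(np.linspace(th0,th1,n+1));P=np.c_[D[0]+r*np.cos(th),D[1]+r*np.sin(th),0*th]
    return (R.inv().apply(np.diff(P,axis=0))*1000).round(1)
E
python3 - <<'E'
from h import *
s,R=tool();print(s['tool_pos'],s['joint_pos'].round(2),s['gripper_width']*85.4,R.as_matrix().round(3).tolist())
t=np.radians(182);G=np.array([*(D+.062*np.array([np.cos(t),np.sin(t)])),.082])
print((R.inv().apply(G-s['tool_pos'])*1000).round(1))
print(arc(182,121,10,R).tolist())
E
```

```text
[0.44692971 0.21441154 0.30804998] [ 0.3  -0.29  1.83  0.    1.61  2.37] 22.221644094127548 [[0.879, -0.478, 0.001], [-0.478, -0.879, 0.0], [0.001, -0.001, -1.0]]
[ 82.1  65.2 226.1]
[[-3.0, -5.9, 0.0], [-2.4, -6.1, 0.0], [-1.7, -6.4, 0.0], [-1.1, -6.5, 0.0], [-0.4, -6.6, 0.0], [0.3, -6.6, 0.0], [1.0, -6.5, 0.0], [1.7, -6.4, 0.0], [2.4, -6.1, 0.0], [3.0, -5.9, 0.0]]
```

Emit:
play_rows --pt "27 22 0 0 0 0" --pt "27 22 0 0 0 0" --pt "28 21 0 0 0 0" --pt "0 0 35 0 0 0" --pt "0 0 35 0 0 0"

```text
time: 9.82
tool_pos: [0.4899, 0.1163, 0.2399]
tool_rot: [-0.001, 0.969, -0.248, 0.004]
contact_force: [0.3, 0.1, 0.1]
gripper_width: 0.256
grasp_force: 0.0
```

Emit:
play_rows --pt "0 0 35 0 0 0" --pt "0 0 35 0 0 0" --pt "0 0 35 0 0 0" --pt "0 0 20 0 0 0" --pt "0 0 0 0 0 0"

```text
time: 10.23
tool_pos: [0.4834, 0.1175, 0.1067]
tool_rot: [0.002, 0.969, -0.247, -0.005]
contact_force: [-0.5, 1.0, -0.8]
gripper_width: 0.256
grasp_force: 0.0
```

```bash
python3 - <<'E'
from h import *
import pickle
s,R=tool();print(s['tool_pos'],s['contact_force'])
a=grab('scene');b=grab('top')
s,R=tool();print(s['tool_pos'])
c=lambda d,x,y,w,h,k:cv2.resize(d['image'][y:y+h,x:x+w],(w*k,h*k),interpolation=cv2.INTER_CUBIC)
cv2.imwrite('pics/q.png',cv2.cvtColor(np.hstack([c(b,215,190,80,100,5),c(a,240,100,80,100,5)]),cv2.COLOR_RGB2BGR))
E
```

```text
[0.48335774 0.11746193 0.10666165] [-0.46221604  1.00801029 -0.84015941]
[0.48722955 0.11784826 0.11241194]
```

View pics/q.png

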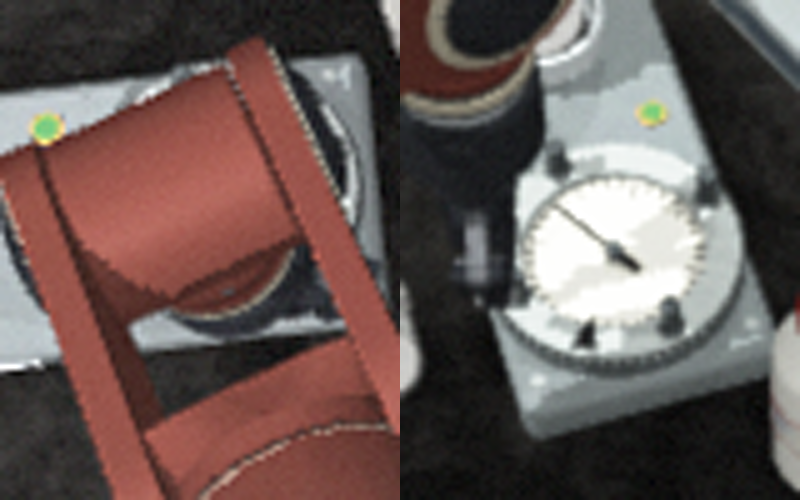

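The scene view has the jaws at about (490,275), over the near-side post; the needle is unchanged. I'll lower over the post gently.

Emit:
play_rows --pt "0 0 8 0 0 0" --pt "0 0 6 0 0 0" --pt "0 0 4 0 0 0" --pt "0 0 0 0 0 0"

```text
time: 10.67
tool_pos: [0.489, 0.1181, 0.0972]
tool_rot: [-0.001, 0.969, -0.248, 0.002]
contact_force: [-3.4, -0.5, 10.4]
gripper_width: 0.258
grasp_force: 4.7
```

Emit:
play_rows --pt "0 0 6 0 0 0" --pt "0 0 5 0 0 0" --pt "0 0 0 0 0 0" --pt "0 0 0 0 0 0"

```text
time: 11.0
tool_pos: [0.4882, 0.1181, 0.0842]
tool_rot: [-0.001, 0.969, -0.248, 0.001]
contact_force: [2.7, 1.6, 1.7]
gripper_width: 0.256
grasp_force: 1.4
```

Emit:
play_rows --pt "-3 -5.9 0 0 0 0" --pt "-2.4 -6.1 0 0 0 0" --pt "-1.7 -6.4 0 0 0 0"

```text
time: 11.25
tool_pos: [0.488, 0.1374, 0.0825]
tool_rot: [0.001, 0.969, -0.248, -0.002]
contact_force: [-3.5, -1.6, 1.5]
gripper_width: 0.255
grasp_force: 2.1
```

Emit:
play_rows --pt "-1.1 -6.5 0 0 0 0" --pt "-0.4 -6.6 0 0 0 0" --pt "0.3 -6.6 0 0 0 0" --pt "1 -6.5 0 0 0 0"

```text
time: 11.58
tool_pos: [0.5018, 0.1612, 0.0827]
tool_rot: [0.0, 0.969, -0.248, -0.001]
contact_force: [-2.6, -1.1, -0.2]
gripper_width: 0.261
grasp_force: 1.2
```

Emit:
play_rows --pt "1.7 -6.4 0 0 0 0" --pt "2.4 -6.1 0 0 0 0" --pt "3 -5.9 0 0 0 0" --pt "0 0 0 0 0 0" --pt "0 0 0 0 0 0"

```text
time: 12.0
tool_pos: [0.5186, 0.1736, 0.084]
tool_rot: [-0.001, 0.969, -0.248, 0.001]
contact_force: [0.3, 0.2, 0.5]
gripper_width: 0.255
grasp_force: 0.0
```

Emit:
play_rows --pt "0 0 -15 0 0 0" --pt "0 0 -25 0 0 0" --pt "0 0 -20 0 0 6" --pt "0 0 0 0 0 0" --pt "0 0 0 0 0 0"

```text
time: 12.42
tool_pos: [0.5187, 0.1734, 0.1453]
tool_rot: [-0.001, 0.955, -0.298, 0.002]
contact_force: [0.4, -0.2, -0.7]
gripper_width: 0.256
grasp_force: 0.0
```

```bash
python3 - <<'E'
from h import *
s,R=tool();print(s['tool_pos'],s['joint_pos'].round(2))
a=grab('scene');b=grab('top')
c=lambda d,x,y,w,h,k:cv2.resize(d['image'][y:y+h,x:x+w],(w*k,h*k),interpolation=cv2.INTER_CUBIC)
cv2.imwrite('pics/q2.png',cv2.cvtColor(np.hstack([c(b,215,190,80,100,5),c(a,240,100,80,100,5)]),cv2.COLOR_RGB2BGR))
E
```

```text
[0.51872594 0.17335391 0.14530054] [ 0.19 -0.05  1.89  0.    1.3   2.36]
```

View pics/q2.png

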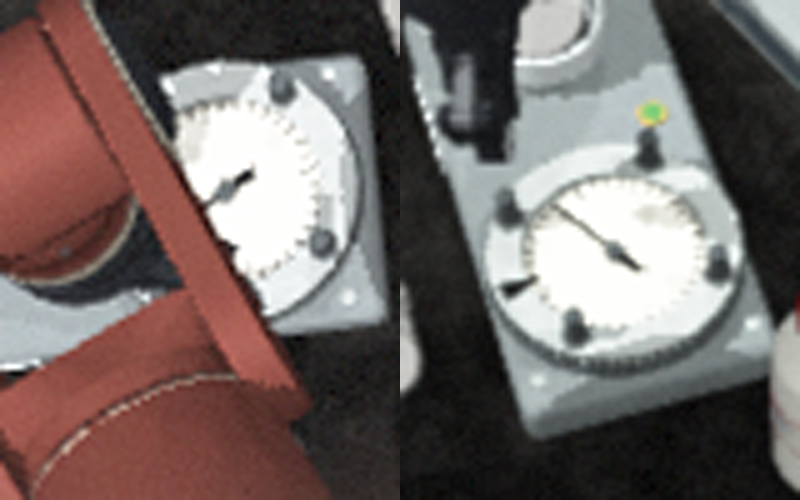

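The bezel turned: zero tip now at (535,283) in the right crop, posts at about (508,207), (575,325), (718,257) and (650,142). Needle tip is still at (553,205).

```bash
python3 - <<'E'
from h import *
d=grab('scene')
S=lambda x,y,z:px2w(d,240+(x-400+.5)/5-.5,100+(y+.5)/5-.5,z)[:2]
P=np.array([S(*p,.084) for p in((650,142),(718,257),(575,325),(508,207))]);c=P.mean(0);print('c',c)
g=lambda v:np.degrees(np.arctan2(v[1],v[0]))
for p in P: print(g(p-c)%360,np.linalg.norm(p-c))
Z=S(535,283,.06);print('zero',g(Z-c)%360,np.linalg.norm(Z-c))
N=S(553,205,.054);L=S(638,268,.054);print('needle',g(N-c)%360,np.linalg.norm(N-c),g(N-L))
E
```

```text
c [0.55314273 0.11792664]
40.882955801614486 0.06366034586595658
312.0609945967619 0.060375333524647655
221.25014520051135 0.06315309375462214
132.5323543070965 0.06079248473502773
zero 170.26743324561866 0.047803959228990216
needle 102.11951101089555 0.05391778536837178 107.33314748660293
```

Emit:
play_rows --pt "0 0 0 0 0 -6.7" --pt "0 0 0 0 0 -6.7" --pt "0 0 0 0 0 -6.7" --pt "0 0 0 0 0 -6.7" --pt "0 0 0 0 0 -6.7" --hand 26

```text
time: 12.98
tool_pos: [0.5163, 0.173, 0.1415]
tool_rot: [0.0, 1.0, -0.007, -0.001]
contact_force: [0.7, -0.4, 0.1]
gripper_width: 0.298
grasp_force: 0.0
```

Emit:
play_rows --pt "0 0 0 0 0 -6.7" --pt "0 0 0 0 0 0" --pt "0 0 0 0 0 0"

```text
time: 13.23
tool_pos: [0.5165, 0.173, 0.142]
tool_rot: [0.0, 0.999, 0.047, -0.001]
contact_force: [-0.3, 0.2, -0.1]
gripper_width: 0.3
grasp_force: 0.0
```

```bash
sed -i 's/D=np.array(\[.5501,.1201\])/D=np.array([.5515,.119])/' h.py
python3 - <<'E'
from h import *
s,R=tool();print(s['tool_pos'],s['gripper_width']*85.4,R.as_matrix()[:,1].round(3))
t=np.radians(221.7);G=np.array([*(D+.062*np.array([np.cos(t),np.sin(t)])),.11])
print((R.inv().apply(G-s['tool_pos'])*1000).round(1))
print(arc(221.7,150,12,R).tolist())
E
```

```text
[0.51651804 0.17303873 0.14196618] 25.631047973483255 [ 0.093 -0.996  0.   ]
[-20.1  93.8  32. ]
[[-3.6, -5.4, 0.0], [-3.0, -5.7, 0.0], [-2.4, -6.0, 0.0], [-1.7, -6.2, 0.0], [-1.1, -6.4, 0.0], [-0.4, -6.5, -0.0], [0.3, -6.5, -0.0], [1.0, -6.4, -0.0], [1.6, -6.3, -0.0], [2.3, -6.1, -0.0], [2.9, -5.8, -0.0], [3.5, -5.5, -0.0]]
```

Emit:
play_rows --pt "-7 31 0 0 0 0" --pt "-7 31 0 0 0 0" --pt "-6 32 0 0 0 0" --pt "0 0 16 0 0 0" --pt "0 0 16 0 0 0"

```text
time: 13.65
tool_pos: [0.5071, 0.0761, 0.1117]
tool_rot: [0.0, 0.999, 0.045, 0.001]
contact_force: [0.2, 1.5, -0.3]
gripper_width: 0.305
grasp_force: 0.0
```

Emit:
play_rows --pt "0 0 0 0 0 0" --pt "0 0 5 0 0 0" --pt "0 0 5 0 0 0" --pt "0 0 3 0 0 0" --pt "0 0 0 0 0 0"

```text
time: 14.07
tool_pos: [0.5061, 0.078, 0.0979]
tool_rot: [-0.0, 0.999, 0.048, -0.0]
contact_force: [-0.0, -0.1, 0.0]
gripper_width: 0.298
grasp_force: 0.0
```

Emit:
play_rows --pt "0 0 5 0 0 0" --pt "0 0 5 0 0 0" --pt "0 0 4 0 0 0" --pt "0 0 0 0 0 0" --pt "0 0 0 0 0 0"

```text
time: 14.48
tool_pos: [0.506, 0.0777, 0.0838]
tool_rot: [-0.0, 0.999, 0.048, -0.0]
contact_force: [0.2, 0.6, -0.4]
gripper_width: 0.304
grasp_force: 0.0
```

Emit:
play_rows --pt "0 0 0 0 0 0" --pt "0 0 0 0 0 0" --pt "0 0 0 0 0 0" --hand 17

```text
time: 14.73
tool_pos: [0.5066, 0.0782, 0.0844]
tool_rot: [-0.001, 0.999, 0.048, 0.001]
contact_force: [1.4, 3.0, -2.3]
gripper_width: 0.203
grasp_force: 1.7
```

Emit:
play_rows --pt "-3.6 -5.4 0 0 0 0" --pt "-3 -5.7 0 0 0 0" --pt "-2.4 -6 0 0 0 0" --pt "-1.7 -6.2 0 0 0 0"

```text
time: 15.07
tool_pos: [0.4921, 0.0992, 0.0841]
tool_rot: [0.001, 0.999, 0.048, -0.001]
contact_force: [-2.3, -4.2, 1.3]
gripper_width: 0.196
grasp_force: 1.8
```

Emit:
play_rows --pt "-1.1 -6.4 0 0 0 0" --pt "-0.4 -6.5 0 0 0 0" --pt "0.3 -6.5 0 0 0 0" --pt "1 -6.4 0 0 0 0" --pt "0 0 0 0 0 0"

```text
time: 15.48
tool_pos: [0.4911, 0.1271, 0.0844]
tool_rot: [-0.001, 0.999, 0.049, 0.001]
contact_force: [-0.1, -0.1, -1.0]
gripper_width: 0.197
grasp_force: 0.0
```

Emit:
play_rows --pt "1.6 -6.3 0 0 0 0" --pt "2.3 -6.1 0 0 0 0" --pt "2.9 -5.8 0 0 0 0" --pt "0 0 0 0 0 0" --pt "0 0 0 0 0 0"

```text
time: 15.9
tool_pos: [0.4964, 0.1451, 0.0846]
tool_rot: [-0.0, 0.999, 0.048, 0.001]
contact_force: [0.2, 1.0, -0.7]
gripper_width: 0.203
grasp_force: 0.0
```

```bash
cat >> h.py <<'E'
def polar(d,c,z,r0,r1,a0,a1):
    g=cv2.cvtColor(d['image'],cv2.COLOR_RGB2GRAY).astype(np.float32)
    A=np.arange(a0,a1,1.);Rr=np.arange(r0,r1,.001);aa,rr=np.meshgrid(np.radians(A),Rr)
    X=np.stack([c[0]+rr*np.cos(aa),c[1]+rr*np.sin(aa),0*aa+z],-1)
    p=np.apply_along_axis(lambda q:w2px(d,q),-1,X).astype(np.float32)
    return A,cv2.remap(g,p[...,0],p[...,1],cv2.INTER_LINEAR).mean(0)
def dip(A,m,w=8):
    k=m.argmin();s=slice(max(k-w,0),k+w+1);v=np.clip(np.percentile(m,60)-m[s],0,None);return (A[s]*v).sum()/v.sum(),m[k]
E
python3 - <<'E'
from h import *
for n in('scene','top'):
    d=grab(n)
    if n=='scene': cs=[(.5531,.1179),(.5551,.1200)]
    else: cs=[(.5501,.1201)]
    for c in cs:
        A,m=polar(d,c,.054,.015,.038,80,130);print(n,'needle',dip(A,m),np.median(m))
        A,m=polar(d,c,.060,.053,.060,90,160);print('zero',dip(A,m),m[::4].astype(int))
E
```

```text
scene needle (np.float64(96.91452012310943), np.float32(136.9663)) 206.00662
zero (np.float64(150.68299309865444), np.float32(28.708984)) [175 167 180 175 161 122 122 121 101  82  67  51  41  36  36  32  33  83]
scene needle (np.float64(102.94394544573449), np.float32(129.29509)) 204.21718
zero (np.float64(152.9304644602487), np.float32(27.971958)) [192 188 189 196 190 162 122 123 114  95  79  64  46  39  36  35  29  40]
top needle (np.float64(125.30753442944889), np.float32(95.64712)) 106.32085
zero (np.float64(126.8989955302064), np.float32(53.719868)) [122 117 112 107 103 101  97  79  57  55  56  67  62  55  59  83 101  63]
```

Emit:
play_rows --pt "3.5 -5.5 0 0 0 0" --pt "0 0 0 0 0 0" --pt "0 0 -15 0 0 0" --pt "0 0 -35 0 0 0" --pt "0 0 -35 0 0 0"

```text
time: 16.42
tool_pos: [0.4974, 0.1501, 0.1684]
tool_rot: [-0.0, 0.999, 0.048, -0.002]
contact_force: [1.5, -0.2, 0.7]
gripper_width: 0.198
grasp_force: 0.0
```

Emit:
play_rows --pt "0 0 -35 0 0 0" --pt "0 0 -20 0 0 0" --pt "-20 35 0 0 0 0" --pt "-20 35 0 0 0 0" --pt "-20 35 0 0 0 0"

```text
time: 16.83
tool_pos: [0.4489, 0.0393, 0.2253]
tool_rot: [0.0, 0.999, 0.049, 0.001]
contact_force: [0.2, -0.9, -0.1]
gripper_width: 0.195
grasp_force: 0.0
```

Emit:
play_rows --pt "-20 35 0 0 0 0" --pt "-20 35 0 0 0 0" --pt "-20 35 0 0 0 0" --pt "0 0 0 0 0 0"

```text
time: 17.17
tool_pos: [0.3976, -0.0756, 0.2246]
tool_rot: [0.001, 0.999, 0.044, 0.0]
contact_force: [0.5, 1.3, 0.5]
gripper_width: 0.2
grasp_force: 0.0
```

```bash
python3 - <<'E'
from h import *
import pickle
a=grab('scene');b=grab('top');pickle.dump((a,b),open('f3.pkl','wb'))
c=lambda d,x,y,w,h,k:cv2.resize(d['image'][y:y+h,x:x+w],(w*k,h*k),interpolation=cv2.INTER_CUBIC)
cv2.imwrite('pics/v.png',cv2.cvtColor(np.hstack([c(b,225,195,66,75,6),c(a,250,120,66,75,6)]),cv2.COLOR_RGB2BGR))
for n,d,cs in(('top',b,[(.5501,.1201),(.5515,.119)]),('scene',a,[(.5531,.1179),(.5551,.12)])):
    for c in cs:
        A,m=polar(d,c,.054,.015,.038,70,140);print(n,'needle',dip(A,m),np.median(m))
        A,m=polar(d,c,.060,.053,.058,85,140);print('zero',dip(A,m),m[::4].astype(int))
E
```

```text
top needle (np.float64(97.2848035109023), np.float32(147.36578)) 253.07
zero (np.float64(107.51412344378551), np.float32(67.30599)) [215 211 218 223 218 127  85 214 228 227 228 224 227 228]
top needle (np.float64(99.5649038155552), np.float32(139.55028)) 253.06944
zero (np.float64(108.10254954845615), np.float32(75.52653)) [213 206 210 216 209 172  81 205 224 219 226 217 220 223]
scene needle (np.float64(95.86989725247082), np.float32(181.41359)) 239.29509
zero (np.float64(128.46170793768655), np.float32(50.92383)) [168 157 154 168 162 107  59  56  58  61  59  51  64 115]
scene needle (np.float64(101.58821225807509), np.float32(175.23293)) 245.6373
zero (np.float64(131.4889156459892), np.float32(51.108723)) [185 178 175 180 185 163  74  53  57  59  61  57  51  74]
```

View pics/v.png

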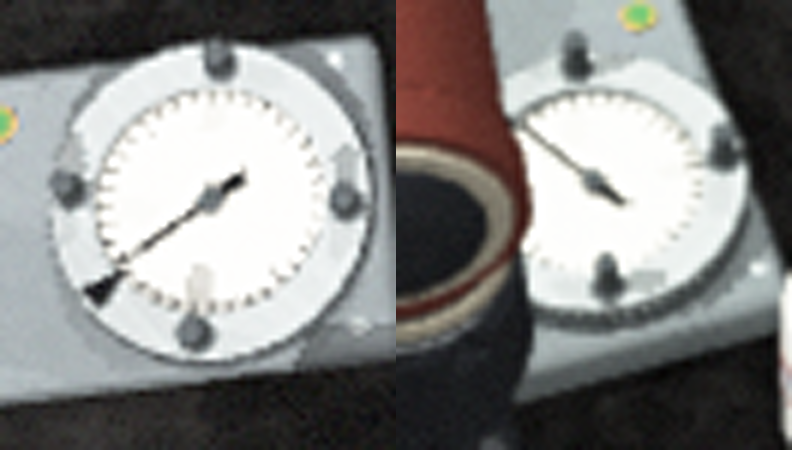

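The view shows the needle tip meeting the zero wedge at about (125,265) in the left crop. I'll measure the residual more finely in the top frame.

```bash
cat > fine.py <<'E'
from h import *
def rect(d,z,c,s=.0005,h=.08):
    n=int(2*h/s);i=np.array([[0,0],[n,0],[n,n],[0,n]],np.float32)
    w=np.array([w2px(d,[c[0]-h+x*s,c[1]-h+y*s,z]) for x,y in i],np.float32)
    return cv2.warpPerspective(cv2.cvtColor(d['image'],cv2.COLOR_RGB2GRAY),cv2.getPerspectiveTransform(w,i),(n,n),flags=cv2.INTER_CUBIC),s,h
def pts(d,z,c,cc,r0,r1,thr):
    g,s,h=rect(d,z,c);y,x=np.mgrid[:g.shape[0],:g.shape[1]];X=np.stack([c[0]-h+x*s,c[1]-h+y*s],-1)
    r=np.linalg.norm(X-cc,axis=-1);k=(r>r0)&(r<r1)&(g<thr);return X[k],(thr-g[k].astype(float))
def ang(v): return np.degrees(np.arctan2(v[1],v[0]))%360
def fine(d):
    c=np.array([.5501,.1201])
    # needle line
    X,w=pts(d,.054,c,c,0,.042,190)
    m=np.average(X,axis=0,weights=w);n=ang(m-c)
    k=np.abs(np.cross(X-c,[np.cos(np.radians(105)),np.sin(np.radians(105))]))<.008;X,w=X[k],w[k];m=np.average(X,axis=0,weights=w)
    e=np.linalg.eigh(np.cov(X.T,aweights=w))[1][:,1];e=e*np.sign(e@[np.cos(1.83),np.sin(1.83)]);n=ang(e)
    off=np.cross(c-m,e)
    # posts (dark caps) for centre and zero
    P=[]
    X,w=pts(d,.084,c,c,.050,.072,110)
    for a in (62,152,242,332):
        q=c+.0615*np.array([np.cos(np.radians(a)),np.sin(np.radians(a))]);k=np.linalg.norm(X-q,axis=1)<.013
        P.append(np.average(X[k],axis=0))
    P=np.array(P);cp=P.mean(0);pa=np.array([ang(p-cp) for p in P]);z=np.mean((pa-[62,152,242,332]+180)%360-180)+107
    # wedge
    X,w=pts(d,.060,c,c,.046,.064,120);k=np.linalg.norm(X-(c+.055*np.array([np.cos(1.86),np.sin(1.86)])),axis=1)<.014
    wc=np.average(X[k],axis=0,weights=w[k])
    print('needle',n,'line miss of c mm',off*1e3,'posts c',cp,pa.round(1),'zero by posts',z,'wedge from c',ang(wc-c),'from cp',ang(wc-cp),np.linalg.norm(wc-c))
E
python3 -W ignore - <<'E'
from fine import *
import pickle
fine(pickle.load(open('f3.pkl','rb'))[1]); fine(grab('top'))
E
```

```text
needle 106.00518823007256 line miss of c mm -3.90781649619904 posts c [0.54801045 0.11851327] [ 67.5 157.  245.1 336.1] zero by posts 111.41527069950129 wedge from c 107.84972950112883 from cp 105.49193034141702 0.059248043050075146
needle 106.0142841099375 line miss of c mm -3.9120104580143247 posts c [0.54808312 0.11848727] [ 67.6 156.9 245.2 336.1] zero by posts 111.45673430468239 wedge from c 107.8976903001942 from cp 105.59768391431372 0.05921076342105405
```

```bash
python3 -W ignore - <<'E'
from fine import *
d=grab('top')
T=lambda x,y,z:px2w(d,225+(x+.5)/6-.5,195+(y+.5)/6-.5,z)[:2]
P=np.array([T(*p,.084) for p in((220,60),(345,200),(195,332),(68,188))])
print('posts diag', ang(P[0]-P[2]),ang(P[1]-P[3]),P.mean(0))
print('wedge axis',ang(T(97,291,.06)-T(128,268,.06)))
for th in(150,190,210):
  for r in((0,.042),(.012,.040)):
    c=np.array([.5501,.1201]);u=np.array([np.cos(1.85),np.sin(1.85)])
    X,w=pts(d,.054,c,c+[.003,0],*r,th);k=np.abs(np.cross(X-c-[.003,0],u))<.008;X,w=X[k],w[k]
    e=np.linalg.eigh(np.cov(X.T,aweights=w))[1][:,1];print(th,r,ang(e)%180)
c0=np.array([.5501,.1201]);X,w=pts(d,.060,c0,c0,.044,.068,120);k=np.linalg.norm(X-(c0+.055*np.array([np.cos(1.86),np.sin(1.86)])),axis=1)<.016
X,w=X[k],w[k];e=np.linalg.eigh(np.cov(X.T,aweights=w))[1][:,1];print('wedge pca',ang(e)%180,len(X))
s,R=tool();print(s['tool_pos'],R.as_matrix()[:,1].round(3))
t=np.radians(156.4);G=np.array([*(D+.062*np.array([np.cos(t),np.sin(t)])),.14])
print((R.inv().apply(G-s['tool_pos'])*1000).round(1))
print(arc(156.4,151,1,R).tolist())
E
```

```text
posts diag 336.3557343802753 246.7272831999084 [0.54939492 0.11996928]
wedge axis 107.04531754815238
150 (0, 0.042) 106.05969547369783
150 (0.012, 0.04) 106.00030584557656
190 (0, 0.042) 106.0500881707171
190 (0.012, 0.04) 105.96924228444031
210 (0, 0.042) 106.04404782293715
210 (0.012, 0.04) 105.9564916349651
wedge pca 111.62506135037037 515
[ 0.39977446 -0.0699977   0.22445965] [ 0.096 -0.995 -0.   ]
[ 115.  -203.7   84.6]
[[3.1, -5.0, 0.0]]
```

Posts and wedge axis give zero = 111.5° and the needle is at 106.0°, so about 5.5° clockwise remains. I'll re-engage the same post.

Emit:
play_rows --pt "20 -34.5 0 0 0 0" --pt "20 -34.5 0 0 0 0" --pt "19 -34.5 0 0 0 0" --pt "19 -34.5 0 0 0 0" --pt "19 -34.5 0 0 0 0" --hand 28

```text
time: 17.78
tool_pos: [0.4798, 0.1147, 0.2242]
tool_rot: [-0.0, 0.999, 0.05, 0.0]
contact_force: [1.6, -1.5, 0.9]
gripper_width: 0.331
grasp_force: 0.0
```

Emit:
play_rows --pt "19 -34.5 0 0 0 0" --pt "0 0 35 0 0 0" --pt "0 0 35 0 0 0" --pt "0 0 30 0 0 0" --pt "0 0 20 0 0 0"

```text
time: 18.2
tool_pos: [0.4928, 0.1492, 0.1004]
tool_rot: [0.0, 0.999, 0.05, -0.003]
contact_force: [0.1, -0.1, -0.5]
gripper_width: 0.33
grasp_force: 0.0
```

Emit:
play_rows --pt "0 0 0 0 0 0" --pt "0 0 3 0 0 0" --pt "0 0 3 0 0 0" --pt "0 0 0 0 0 0"

```text
time: 18.53
tool_pos: [0.4961, 0.1475, 0.0998]
tool_rot: [-0.0, 0.999, 0.049, 0.001]
contact_force: [0.5, -0.1, -0.6]
gripper_width: 0.329
grasp_force: 0.0
```

Emit:
play_rows --pt "0 0 6 0 0 0" --pt "0 0 6 0 0 0" --pt "0 0 3 0 0 0" --pt "0 0 0 0 0 0"

```text
time: 18.87
tool_pos: [0.4945, 0.1465, 0.0824]
tool_rot: [0.0, 0.999, 0.048, -0.001]
contact_force: [0.2, -0.3, -0.0]
gripper_width: 0.331
grasp_force: 0.0
```

Emit:
play_rows --pt "0 0 0 0 0 0" --pt "0 0 0 0 0 0" --pt "0 0 0 0 0 0" --hand 17

```text
time: 19.12
tool_pos: [0.4953, 0.1467, 0.0836]
tool_rot: [-0.0, 0.999, 0.048, 0.0]
contact_force: [0.2, -0.0, 0.9]
gripper_width: 0.197
grasp_force: 0.0
```

Emit:
play_rows --pt "1.5 -2.5 0 0 0 0" --pt "2 -3 0 0 0 0" --pt "1 -1.5 0 0 0 0" --pt "0 0 0 0 0 0" --pt "0 0 0 0 0 0"

```text
time: 19.53
tool_pos: [0.499, 0.1544, 0.0834]
tool_rot: [-0.0, 0.999, 0.048, 0.0]
contact_force: [-0.0, -0.6, -0.5]
gripper_width: 0.2
grasp_force: 0.1
```

Emit:
play_rows --pt "0.6 -1 0 0 0 0" --pt "0 0 0 0 0 0" --pt "0 0 -15 0 0 0" --pt "0 0 -35 0 0 0" --pt "0 0 -35 0 0 0"

```text
time: 19.95
tool_pos: [0.4978, 0.1552, 0.1673]
tool_rot: [-0.0, 0.999, 0.048, -0.002]
contact_force: [0.5, 0.4, -0.3]
gripper_width: 0.199
grasp_force: 0.0
```

Emit:
play_rows --pt "0 0 -35 0 0 0" --pt "0 0 -20 0 0 0" --pt "-20 35 0 0 0 0" --pt "-20 35 0 0 0 0" --pt "-20 35 0 0 0 0"

```text
time: 20.37
tool_pos: [0.4494, 0.0445, 0.2241]
tool_rot: [-0.0, 0.999, 0.049, 0.001]
contact_force: [0.4, -1.0, -0.3]
gripper_width: 0.202
grasp_force: 0.0
```

Emit:
play_rows --pt "-20 35 0 0 0 0" --pt "-20 35 0 0 0 0" --pt "-20 35 0 0 0 0" --pt "0 0 0 0 0 0"

```text
time: 20.7
tool_pos: [0.3982, -0.0704, 0.2235]
tool_rot: [0.001, 0.999, 0.044, 0.0]
contact_force: [-0.2, 0.5, -0.5]
gripper_width: 0.199
grasp_force: 0.0
```

```bash
cat > m.py <<'E'
from fine import *
d=grab('top');fine(d)
c0=np.array([.5501,.1201]);X,w=pts(d,.060,c0,c0,.044,.068,120);k=np.linalg.norm(X-(c0+.055*np.array([np.cos(1.80),np.sin(1.80)])),axis=1)<.016
X,w=X[k],w[k];e=np.linalg.eigh(np.cov(X.T,aweights=w))[1][:,1];print('wedge pca',ang(e)%180,len(X))
E
python3 -W ignore m.py
```

```text
needle 105.9873708016432 line miss of c mm -3.8946219800949446 posts c [0.54826216 0.11884348] [ 62.7 152.4 240.2 333. ] zero by posts 107.04598242553409 wedge from c 102.9531561715186 from cp 100.97245442398689 0.05912136750817879
wedge pca 106.99582513191359 524
```

```bash
python3 -c "
from plant import manip
print(manip.job_done())"
```

```text
the job is handed in; nothing more can be done
None
```

The job is handed in: the bottle stands upright and released in the pan ring, and the bezel's zero mark is within about 1° of the needle tip by my last measurement, at about 21 s of the 67 s allowed.

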